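Hold a control unit's cover over its screw holes

ROBOT

A 6-joint arm with a two-finger parallel gripper is mounted at the origin on the work surface. World frame = base frame: x ahead of the robot, y to its left, z up, the work surface at z = 0. Lengths are in m, angles in rad, forces in N, time in s.
With the tool pointing down it reaches from about 0.325 to 0.925 m from the base axis. Payload 3.1 kg.
Tool frame: the origin (TCP) lies midway between the tips of the shut fingers; the grasp point (between the pads) lies 19 mm behind it; z points along the fingers, y is the direction in which the jaws open and shut (so a half turn about z gives the same grasp; the last joint's range is limited). The gripper opens to 85 mm and grips with 20 to 120 N. Pads are 22 mm wide; open, the fingers measure 114 mm over their backs; the gripper's body (76 mm by 85 mm) begins 54 mm behind the grasp point. The pads swing forward as they close: fully open they stand 13 mm farther back than shut.
Start: joints at [1.009, 0.217, 1.613, -0, 1.311, -0.112], TCP at [0.272, 0.563, 0.231] pointing down, gripper open.
Joint ranges: [-2.75, 2.75], [-0.78, 2.1], [0.31, 2.55], [-1.13, 4.27], [0.13, 2.63], [-2.58, 2.58]. Speed limits (rad/s): [2.79, 2.79, 3.14, 3.14, 3.14, 3.14].

INTERFACE

Orientations are given as a rotation vector (axis times angle).
In Python, from station import monitor, imaging, bot, nets gives the robot as it stands.
- The arm moves only by the tool carry_out, never from a script. Its argument "targets" is a list of rows, each a list of 5 numbers: the opening, from -1 (shut) to 1 (fully open), then the shift along the tool's x, y, z in m, then the turn about the tool's z in degrees. In form: [[fingers, tx, ty, tz, turn], ...]. A call has 1 to 8 rows; each row is the pose to reach, as a shift and turn from the pose commanded when the call began, along the tool's axes at that moment; what a row does not reach only later rows make up. A row lasts 1/12 s, in which the tool goes at most 41.7 mm and 7.16 degrees, less where a joint would pass 70% of its speed; a pose out of reach is approached as far as the arm can. A call with a gripper value outside its range is refused whole. The fingers move at their own pace and stop on an object; "squeeze" is the grip in N (left out, the last holds). Time passes only in rows, so rows that repeat a pose let the fingers close. It gives the time, the measured TCP pose, the force and the opening at its end, in the units of the state.
- monitor.get_obs(): the state, without advancing time (a new reading comes with each control period).
- imaging.capture(name): name is "scene" or "top" or "wrist"; returns a dict with "pixels" (400x640x3 uint8, red, green, blue), "intrinsics" (3x3 intrinsics, pixels), "world_from_camera" (4x4, takes a point from camera to world coordinates). Camera axes: x right, y down, z forward; pixel columns grow to the right and rows downward; lengths in m; the calibration is good to about 2 mm. A picture is of the moment at which its call begins. There is no depth.
- bot.job_done(): hands the job in, once; it reports no verdict.
Trained networks look in a picture, given as the dict that the camera call returned (one of the last four; its "shot" number tells which), for a name from the list of things; names that differ only in an ending like _2 or _b are one class to them, and where a whole thing is asked for, a point or a joint stands for the part that bears it (a point fixed in the world has none). Each returns a list of dicts, best first, with "score" (0 to 1); they miss things now and then, are a little off and sometimes report something else, mostly with a low value. They report only what shows in the picture. A call takes as long as a camera call.
- nets.boxes_of(target, picture): "xy" ([column, row] in pixels, amid what is visible of it).
- nets.trace(target, picture): "mask" (400x640 bool, what is visible of it) and "xy" ([column, row] in pixels, amid what is visible of it).
- nets.pinpoint(target, picture): "xy" ([column, row] in pixels: a listed point, or the origin of a listed thing).
The state is a dict: "time_s": time; "joint_pos": joint angles; "qd": joint speeds; "effort": joint torques, N m; "tcp_pos": TCP position; "orientation": TCP orientation; "contact_force": force on the tool from outside, world axes, zero at the start; "torque": the same for the moment, N m; "width": opening from 0.0 (shut) to 1.0 (fully open).
Only numpy, scipy, OpenCV 4.12 (cv2) and the standard library are available. Lean on these libraries where they do the work, as an engineer would, in place of code of your own. Each camera call takes 0.05 s, during which the arm holds its last target.

TASK

The control unit has been read out and is to be closed up: first swing the probe arm round to either side until the probe is clear of the housing, then pick up the loose finned aluminium cover and hold it level about 15 mm above the housing, the right way round, so that each threaded hole shows through its hole in the cover. Finish holding it still there, so that I can check the gasket and start the screws: do not set it down, and never let it touch the control unit, its frame or the probe. Leave the other things on the bench where they are.

Things in the scene. Friction and masses are not known exactly. Their poses are not given: they have to be found in the camera images.
- ecu: opened control unit (cast aluminium housing, green board) clamped in a fixed frame. Origin on the bench under its middle; x from the 2 black front connectors (to x -104 mm) to the rear, y left, z up. Housing: x -70 to +30 is 170 wide, rear x +30 to +70 is 130 wide; rim 54 above the bench, gasket just inside it, board at 40. Frame plate x -85 to +125, y +-110, 10 thick; clamp knobs to y +-113.
- probe_arm (a joint): angle (rad) of the probe arm about its upright post at x +104 mm, y 0 of the control unit. 0: arm straight over the unit towards the connectors; positive is counter-clockwise from above (probe goes to the unit's right, -y), negative to its left. Stops at +-1.95. Stiff (about 1 N at the knob), stays where left. Probe clear of the housing and of the cover's place from about 1.4 either way.
- probe_knob (a point): centre of the black round hand knob on top of the probe: 22 mm diameter, from 110 to 144 mm above the bench, 100 mm from the post axis. The arm below it (14 mm wide, 95 to 107 mm above the bench) runs to the post; the probe (up to 22 mm diameter) hangs down to 62 mm above the bench.
- probe_pivot (a point): point on the axis of the probe post at the height of the arm, 101 mm above the bench (post top 120 mm). Its axes turn with the arm, whose probe end lies on its -x side.
- cover_hump (a point): centre of the finned hump on the loose aluminium cover. Hump 84 mm long (x), 44 wide (y), 20 tall, straight sides; centre 14 above the cover's underside. Cover: 4 mm plate, x -70 to +30 is 170 wide, rear x +30 to +70 is 130 wide, about 0.3 kg, flat on the bench, hump up and in its middle. x to the narrow rear end, y left. Fits one way only: narrow end on the housing's narrow (post) end.
- hole_fl (a point): centre, at the cover's underside, of the cover's front left hole (8 mm through hole; x -58, y +73 mm from the middle of the cover)
- hole_fr (a point): centre, at the cover's underside, of the cover's front right hole (8 mm through hole; x -58, y -73 mm from the middle of the cover)
- hole_rl (a point): centre, at the cover's underside, of the cover's rear left hole (8 mm through hole; x +58, y +53 mm from the middle of the cover)
- hole_rr (a point): centre, at the cover's underside, of the cover's rear right hole (8 mm through hole; x +58, y -53 mm from the middle of the cover)
- thread_fl (a point): mouth of the housing's front left threaded hole (5 mm wide, x -58, y +73 mm in the control unit's frame), level with the rim 54 mm above the bench
- thread_fr (a point): mouth of the housing's front right threaded hole (5 mm wide, x -58, y -73 mm in the control unit's frame), level with the rim 54 mm above the bench
- thread_rl (a point): mouth of the housing's rear left threaded hole (5 mm wide, x +58, y +53 mm in the control unit's frame), level with the rim 54 mm above the bench
- thread_rr (a point): mouth of the housing's rear right threaded hole (5 mm wide, x +58, y -53 mm in the control unit's frame), level with the rim 54 mm above the bench
- screw_dish: bystander: steel dish with the cover screws, 68 mm across, 18 mm tall; origin under its centre
- solder_reel: bystander: grey reel of solder, 54 mm across, 34 mm tall; origin under its centre
- spray_bottle: bystander: white cleaner bottle, 48 mm across, 135 mm tall; origin under its centre
- screwdriver: bystander: screwdriver with a black handle, lying flat along its x
- brush: bystander: brush with a wooden handle, lying flat along its x
- phone: bystander: black phone lying flat, 72 x 150 x 8 mm; origin under its centre
- multimeter: bystander: black multimeter lying flat, 150 x 75 x 42 mm; origin under its centre

How it is judged:
By the outcome, as a careful person would: the job done as asked, in the order asked, and still so for the second after the job is handed in, while the arm keeps its last pose, push and grip.
It also fails if it takes over 59 s, if anything falls off the work surface, if the arm or the gripper's body presses on something with over 40 N, if the wrist force passes 120 N, or if a joint passes its speed limit or range.

## Working session

There is one attempt and no reset: what is moved stays moved. The work goes in short steps, Python scripts to look and compute and a tool call to move; the robot and the scene stay as the last step left them, time stands still between calls to the robot, and variables do not carry over. Pictures are saved under pics/ and viewed, and the job is handed in when it is done.

Besides the shell and the picture viewer there is one more tool, called in YAML: its name, and indented under it one key for each argument. carry_out: Moves the arm, as the interface text tells. Its arguments: {"type":"object","properties":{"targets":{"type":"array"},"squeeze":{"type":"number"}},"required":["targets"]}

```bash
mkdir -p pics; ls
cat > h.py <<'E'
import numpy as np, cv2
from scipy.spatial.transform import Rotation as R
from station import monitor, imaging, bot, nets
def cap(n,fn):
    p=imaging.capture(n); cv2.imwrite('pics/'+fn+'.png',np.ascontiguousarray(p['pixels'][...,::-1])); return p
def ray(p,xy,z):
    T=np.array(p['world_from_camera']);K=np.array(p['intrinsics'])
    d=T[:3,:3]@np.linalg.solve(K,[xy[0],xy[1],1]);o=T[:3,3]
    return o+d*(z-o[2])/d[2]
def proj(p,X):
    T=np.array(p['world_from_camera']);K=np.array(p['intrinsics'])
    c=T[:3,:3].T@(np.array(X)-T[:3,3]);c=K@c;return c[:2]/c[2]
def obs():
    o=monitor.get_obs();print({k:np.round(o[k],4).tolist() for k in o});return o
E
python3 - <<'E'
from h import *
obs()
for c in ['top','scene']:
    p=cap(c,c+'0'); print(c,np.round(p['world_from_camera'],3).tolist(),np.round(p['intrinsics'],1).tolist())
    for n,z in [('probe_knob',.127),('probe_pivot',.101),('cover_hump',.014),('hole_fl',0),('hole_fr',0),('hole_rl',0),('hole_rr',0),('thread_fl',.054),('thread_fr',.054),('thread_rl',.054),('thread_rr',.054),('ecu',0),('screw_dish',0),('solder_reel',0),('spray_bottle',0),('screwdriver',0),('brush',0),('phone',0),('multimeter',0)]:
        for r in nets.pinpoint(n,p)[:2]:
            print(n,round(r['score'],2),np.round(r['xy'],1),ray(p,r['xy'],z).round(4))
E
```

```text
pics
{'time_s': 0.0, 'joint_pos': [1.0088, 0.2178, 1.615, 0.0, 1.3113, -0.1122], 'qd': [0.0024, -0.0015, -0.0005, 0.0008, -0.0004, 0.001], 'effort': [0.0007, -39.6832, -30.3857, -0.0001, 0.0095, 0.0], 'tcp_pos': [0.2713, 0.5621, 0.2299], 'orientation': [-0.7005, -3.0617, 0.0036], 'contact_force': [0.1882, 0.2266, 0.3092], 'torque': [-0.036, 0.0341, 0.0081], 'width': 1.0057}
top [[-0.026, -0.984, 0.176, 0.403], [-1.0, 0.026, -0.001, 0.005], [-0.004, -0.175, -0.984, 1.087], [0.0, 0.0, 0.0, 1.0]] [[368.7, 0.0, 313.3], [0.0, 368.7, 198.9], [0.0, 0.0, 1.0]]
probe_knob 0.74 [259.  207.6] [0.5546 0.1476 0.127 ]
probe_pivot 0.8 [243.6 182.7] [0.6288 0.1937 0.101 ]
cover_hump 0.79 [385.9 212.4] [ 0.5484 -0.2081  0.014 ]
cover_hump 0.52 [230.6 203.7] [0.5863 0.2482 0.014 ]
hole_fl 0.69 [356.6 219.9] [ 0.5302 -0.1228  0.    ]
hole_fr 0.88 [405.2 235.7] [ 0.4798 -0.2633  0.    ]
hole_rl 0.66 [373.6 188.4] [ 0.6241 -0.1783  0.    ]
hole_rr 0.86 [408.5 194.8] [ 0.6017 -0.2817  0.    ]
thread_fl 0.84 [228.7 241. ] [0.474 0.243 0.054]
thread_fr 0.61 [280.6 236. ] [0.4842 0.098  0.054 ]
thread_fr 0.3
[... 1430 characters left out ...]
.5907 -0.2763  0.    ]
thread_fl 0.55 [397.2 254. ] [0.4715 0.251  0.054 ]
thread_fr 0.9 [367.9 232.1] [0.4884 0.1289 0.054 ]
thread_rl 0.69 [371.3 272.2] [0.5824 0.244  0.054 ]
thread_rr 0.72 [365.8 226.4] [0.4783 0.1078 0.054 ]
thread_rr 0.61 [348.4 255. ] [0.5978 0.1516 0.054 ]
ecu 0.97 [369.  258.7] [0.5315 0.1879 0.    ]
screw_dish 0.67 [299.1 247.4] [0.6881 0.0024 0.    ]
solder_reel 0.82 [298.6 249.1] [0.6936 0.0065 0.    ]
spray_bottle 0.56 [365.3 231. ] [0.4659 0.0998 0.    ]
spray_bottle 0.55 [405.1 333.4] [0.6218 0.4431 0.    ]
screwdriver 0.62 [241.1 216.8] [ 0.7727 -0.2299  0.    ]
brush 0.65 [284.9 128.5] [ 0.3827 -0.4857  0.    ]
phone 0.77 [301.  296.1] [0.7927 0.146  0.    ]
```

Run:
```python
import cv2
a=cv2.imread('pics/top0.png')[120:300,140:500]; cv2.imwrite('pics/top0c.png',cv2.resize(a,None,fx=2.2,fy=2.2,interpolation=2))
a=cv2.imread('pics/scene0.png')[110:360,200:450]; cv2.imwrite('pics/scene0c.png',cv2.resize(a,None,fx=2.3,fy=2.3,interpolation=2))
```

```text
(no output)
```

View pics/top0c.png

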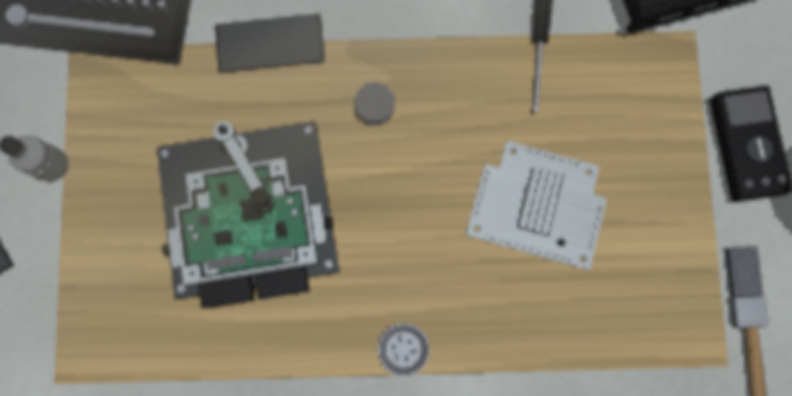

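View pics/scene0c.png

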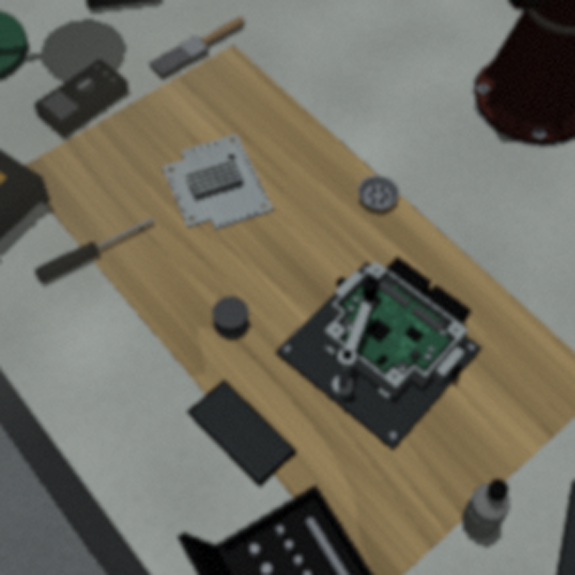

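```bash
cat >> h.py <<'E'
from scipy.optimize import least_squares
TH={'thread_fl':(-.058,.073,.054),'thread_fr':(-.058,-.073,.054),'thread_rl':(.058,.053,.054),'thread_rr':(.058,-.053,.054),'ecu':(0,0,0),'probe_pivot':(.104,0,.101)}
HO={'hole_fl':(-.058,.073,0),'hole_fr':(-.058,-.073,0),'hole_rl':(.058,.053,0),'hole_rr':(.058,-.053,0),'cover_hump':(0,0,.014)}
def det(pics,names,top=1):
    out=[]
    for i,p in enumerate(pics):
        for n in names:
            for r in nets.pinpoint(n,p)[:top]:
                if r['score']>.4: out.append((i,n,np.array(r['xy']),r['score']))
    return out
def fit(pics,dets,model,x0,z=None):
    # pose x,y,yaw(,z)
    def pt(x,n):
        m=model[n];c,s=np.cos(x[2]),np.sin(x[2]);return [x[0]+c*m[0]-s*m[1],x[1]+s*m[0]+c*m[1],m[2]+(x[3] if len(x)>3 else 0)]
    f=lambda x:np.concatenate([proj(pics[i],pt(x,n))-xy for i,n,xy,s in dets])
    r=least_squares(f,x0,loss='soft_l1',f_scale=1.0,x_scale=[.01,.01,.1,.01][:len(x0)])
    e=f(r.x).reshape(-1,2)
    for (i,n,xy,s),q in zip(dets,e): print('  ',i,n,round(s,2),xy.round(1),'res',q.round(1))
    print('FIT',r.x.round(4));return r.x
E
python3 - <<'E'
from h import *
P=[cap('top','top1'),cap('scene','scene1'),cap('wrist','wrist1')]
print(np.round(P[2]['world_from_camera'],3).tolist(),np.round(P[2]['intrinsics'],1).tolist())
e=fit(P,det(P[:2],TH),TH,[.54,.185,.08])
c=fit(P,det(P[:2],HO),HO,[.55,-.21,-.2])
for i,p in enumerate(P[:2]):
  for r in nets.pinpoint('probe_knob',p)[:1]:
    k=ray(p,r['xy'],.127); print(k, r['score'])
    pv=e[:2]+.104*np.array([np.cos(e[2]),np.sin(e[2])]); d=pv-k[:2]; print(pv,np.hypot(*d),np.arctan2(d[1],d[0])-e[2])
E
```

```text
[[0.435, 0.852, 0.29, 0.197], [0.9, -0.412, -0.141, 0.599], [-0.001, 0.322, -0.947, 0.374], [0.0, 0.0, 0.0, 1.0]] [[359.7, 0.0, 319.0], [0.0, 359.7, 197.9], [0.0, 0.0, 1.0]]
   0 thread_fl 0.65 [227.4 240.2] res [-0.1  3.6]
   0 thread_fr 0.68 [278.2 235.8] res [ 0.7 -1.7]
   0 thread_rl 0.76 [230.7 202.6] res [-2.3 -0.5]
   0 thread_rr 0.78 [263.7 193.8] res [1.5 1.6]
   0 ecu 0.94 [255.7 220.2] res [-2.6  0.7]
   0 probe_pivot 0.51 [241.7 181.8] res [-0.6 -2.3]
   1 thread_fl 0.93 [396.2 252. ] res [1.2 0.2]
   1 thread_rl 0.69 [370.5 272.2] res [0.7 0.6]
   1 thread_rr 0.86 [348.  253.5] res [-2.5 -0.2]
   1 ecu 0.6 [367.8 259.1] res [-0.4 -0.6]
   1 probe_pivot 0.58 [352.1 268.4] res [-1.9 -2.3]
FIT [0.5353 0.1839 0.16  ]
   0 hole_fl 0.61 [354.5 221.8] res [1.6 1.2]
   0 hole_fr 0.64 [404.6 236.1] res [-0.5  0.7]
   0 hole_rl 0.69 [372.4 191.1] res [ 0.2 -3.2]
   0 hole_rr 0.71 [404.8 199.2] res [ 2.  -1.6]
   0 cover_hump 0.77 [386.9 212.8] res [-1.1 -2.3]
   1 hole_fl 0.67 [313.4 202.6] res [ 0.6 -2.8]
   1 hole_fr 0.91 [300.1 171.7] res [ 0.3 -0.2]
   1 hole_rl 0.61 [283.4 203. ] res [-0.6  2.2]
   1 hole_rr 0.65 [272.6 185.2] res [ 1.2 -1.2]
   1 cover_hump 0.59 [291.  186.9] res [1.6 0.7]
FIT [ 0.5542 -0.208  -0.3092]
[0.52700435 0.1578133  0.127     ] 0.73
[0.63795976 0.2004896 ] 0.11887964593266173 0.2072248597270161
[0.55465148 0.15119663 0.127     ] 0.73
[0.63795976 0.2004896 ] 0.09679910786707314 0.37433142313790235
```

View pics/wrist1.png

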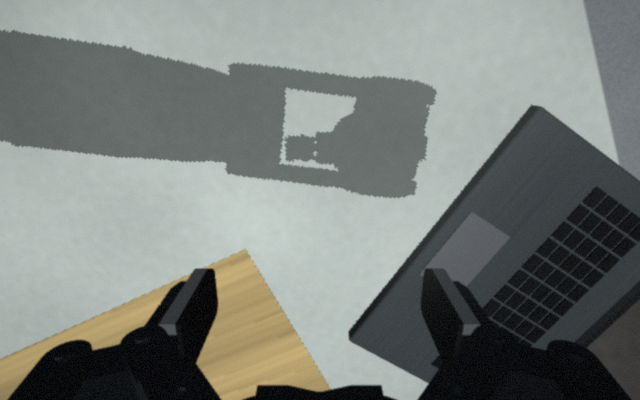

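```bash
cat >> h.py <<'E'
def plan(x,y,z,yaw,o=None):
    """yaw: world direction of tool x (tool down); prints tool shift and turn, both half-turn options"""
    o=o or monitor.get_obs(); M=R.from_rotvec(o['orientation']).as_matrix()
    d=M.T@(np.array([x,y,z])-o['tcp_pos'])
    t=np.arctan2(M[1,0],M[0,0]); 
    turn=-(yaw-t); turn=(turn+np.pi/2)%np.pi-np.pi/2
    print('shift',d.round(4),'turn',round(np.degrees(turn),2),'tool x yaw',round(np.degrees(t),2),'j6',round(o['joint_pos'][5],3)); return d,turn
E
python3 - <<'E'
from h import *
o=obs();M=R.from_rotvec(o['orientation']).as_matrix();print(M.round(3))
plan(.50,.17,.30,.3)
E
```

```text
{'time_s': 3.35, 'joint_pos': [1.0088, 0.2169, 1.6134, 0.0, 1.3113, -0.1122], 'qd': [-0.0005, -0.0025, 0.0009, -0.0012, 0.0006, -0.0007], 'effort': [-0.0003, -39.6878, -30.4238, -0.0002, 0.0008, -0.0], 'tcp_pos': [0.2717, 0.5628, 0.2313], 'orientation': [-0.7006, -3.0625, 0.0], 'contact_force': [0.2605, 0.2042, -0.0983], 'torque': [-0.0026, -0.0185, 0.0146], 'width': 0.9993}
[[-0.901  0.435 -0.   ]
 [ 0.435  0.901 -0.   ]
 [ 0.    -0.    -1.   ]]
shift [-0.3764 -0.2545 -0.0687] turn -42.96 tool x yaw 154.23 j6 -0.112
```

carry_out:
  targets:
    - [1,-0.376,-0.2545,-0.07,-43]
    - [1,-0.376,-0.2545,-0.07,-43]
    - [1,-0.376,-0.2545,-0.07,-43]
    - [1,-0.376,-0.2545,-0.07,-43]
    - [1,-0.376,-0.2545,-0.07,-43]
    - [1,-0.376,-0.2545,-0.07,-43]
    - [1,-0.376,-0.2545,-0.07,-43]
    - [1,-0.376,-0.2545,-0.07,-43]

```text
time_s: 4.02
tcp_pos: [0.4308, 0.2885, 0.2805]
orientation: [-0.474, 3.105, 0.0]
contact_force: [1.1, 0.5, -0.7]
width: 1.001
```

Run:
```python
from h import *
plan(.50,.17,.30,.3)
```

```text
shift [-0.0307 -0.1338 -0.0195] turn 0.17 tool x yaw -162.64 j6 -1.419
```

carry_out:
  targets:
    - [1,-0.03,-0.125,-0.02,0]
    - [1,-0.03,-0.125,-0.02,0]
    - [1,-0.03,-0.125,-0.02,0]
    - [1,-0.03,-0.125,-0.02,0]
    - [1,-0.03,-0.125,-0.02,0]

```text
time_s: 4.43
tcp_pos: [0.4976, 0.1775, 0.3008]
orientation: [-0.463, 3.106, -0.0]
contact_force: [-0.8, 1.4, 0.6]
width: 1.003
```

Run:
```python
from h import *
o=obs()
P=[cap('wrist','wrist2')]
e=fit(P,det(P,TH),TH,[.535,.184,.1])
for n in ['probe_knob','probe_pivot']:
  for r in nets.pinpoint(n,P[0])[:2]:
    k=ray(P[0],r['xy'],.127 if 'kn' in n else .101); print(n,r['xy'],k, r['score'])
    pv=e[:2]+.104*np.array([np.cos(e[2]),np.sin(e[2])]); d=pv-k[:2]; print(pv,np.hypot(*d),np.arctan2(d[1],d[0])-e[2])
```

```text
{'time_s': 4.4333, 'joint_pos': [0.2098, -0.0426, 1.7618, -0.0002, 1.4207, -1.6568], 'qd': [0.0631, -0.0017, 0.0285, 0.0299, 0.0076, 0.0179], 'effort': [-1.3105, -29.6862, -31.8756, -0.2015, -0.0498, -0.0933], 'tcp_pos': [0.4976, 0.1775, 0.3008], 'orientation': [-0.4628, 3.1057, -0.0001], 'contact_force': [-0.7986, 1.3605, 0.5663], 'torque': [0.0023, 0.0467, -0.0075], 'width': 1.0029}
   0 thread_fl 0.76 [391. 148.] res [-0.3 -0.4]
   0 thread_fr 0.57 [255.7 128.7] res [ 1.7 -0.5]
   0 thread_rl 0.87 [353.5 236.5] res [0.6 4.1]
   0 thread_rr 0.62 [266.5 226.1] res [-0.9  2.8]
   0 ecu 0.68 [319.2 176.1] res [-2.  -0.2]
   0 probe_pivot 0.86 [303.  291.7] res [ 0.4 -1.4]
FIT [0.5351 0.1865 0.1514]
probe_knob [275.5, 211.6] [0.54622752 0.14941427 0.127     ] 0.89
[0.63787544 0.20218095] 0.1057528388113729 0.37103091370447894
probe_pivot [303.0, 291.7] [0.63973706 0.20223729 0.101     ] 0.86
[0.63787544 0.20218095] 0.0018624742902132077 -3.2627048438957433
```

View pics/wrist2.png

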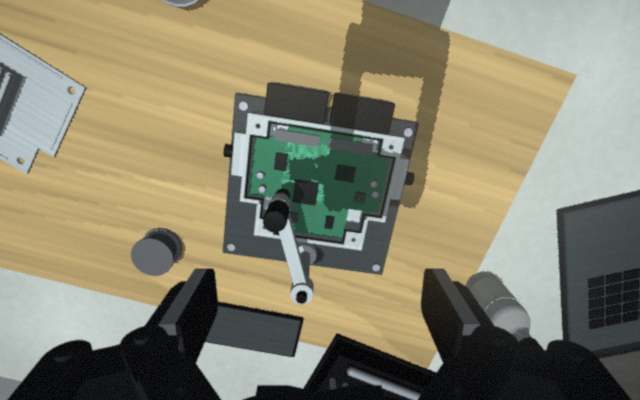

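Run:
```python
from h import *
plan(.5515,.1522,.20,.522-.0001)
```

```text
shift [-0.0451 -0.0438  0.0997] turn -12.57 tool x yaw -162.66 j6 -1.657
```

carry_out:
  targets:
    - [0.15,0,0,0,7]
    - [0.15,0,0,0,14]
    - [0.15,0,0,0,21]
    - [0.15,0,0,0,28]
    - [0.15,0,0,0,35]
    - [0.15,0,0,0,42]
    - [0.15,0,0,0,49]
    - [0.15,0,0,0,56]

```text
time_s: 5.55
tcp_pos: [0.4957, 0.1802, 0.2999]
orientation: [-1.05, -2.961, 0.0]
contact_force: [0.4, -0.5, -0.2]
width: 0.574
```

carry_out:
  targets:
    - [0.15,0,0,0,7]
    - [0.15,0,0,0,14]
    - [0.15,0,0,0,21]
    - [0.15,0,0,0,28]
    - [0.15,0,0,0,35]
    - [0.15,0,0,0,42]
    - [0.15,0,0,0,49]
    - [0.15,0,0,0,56]

```text
time_s: 6.22
tcp_pos: [0.4958, 0.1801, 0.2999]
orientation: [-2.317, -2.121, 0.0]
contact_force: [-0.4, -0.9, -0.1]
width: 0.573
```

carry_out:
  targets:
    - [0.15,0,0,0,7]
    - [0.15,0,0,0,14]
    - [0.15,0,0,0,21]
    - [0.15,0,0,0,28]
    - [0.15,0,0,0,35]
    - [0.15,0,0,0,42]
    - [0.15,0,0,0,49]
    - [0.15,0,0,0,55]

```text
time_s: 6.88
tcp_pos: [0.4957, 0.1801, 0.2999]
orientation: [-3.035, -0.812, 0.0]
contact_force: [0.1, -0.7, 0.4]
width: 0.574
```

Run:
```python
from h import *
o=obs()
P=[cap('wrist','wrist3')]
e=fit(P,det(P,TH),TH,[.535,.184,.15])
for n in ['probe_knob','probe_pivot']:
  for r in nets.pinpoint(n,P[0])[:2]:
    k=ray(P[0],r['xy'],.127 if 'kn' in n else .101); print(n,r['xy'],k, r['score'])
    pv=e[:2]+.104*np.array([np.cos(e[2]),np.sin(e[2])]); d=pv-k[:2]; print(pv,np.hypot(*d),np.arctan2(d[1],d[0])-e[2])
plan(.5515,.1522,.20,.522)
```

```text
{'time_s': 6.8833, 'joint_pos': [0.2154, -0.0427, 1.7636, 0.0, 1.4209, 1.2635], 'qd': [-0.0006, 0.0003, 0.0003, 0.001, 0.0007, 1.2258], 'effort': [-0.0013, -29.6978, -31.5285, 0.0003, 0.0011, -0.7389], 'tcp_pos': [0.4957, 0.1801, 0.2999], 'orientation': [-3.0349, -0.8118, 0.0003], 'contact_force': [0.1475, -0.7059, 0.3855], 'torque': [-0.0294, 0.0546, -0.037], 'width': 0.5743}
   0 thread_fr 0.7 [370.5 194.2] res [0.3 1.6]
   0 thread_rl 0.85 [303.9  49.3] res [ 2.4 -0.9]
   0 thread_rr 0.75 [401.9  94.1] res [-0.8 -3.2]
   0 probe_pivot 0.82 [382.4  15.8] res [-0.5  0.9]
FIT [0.5322 0.1853 0.1277]
probe_knob [380.1, 135.5] [0.55073105 0.15029213 0.127     ] 0.7
[0.63535121 0.19858136] 0.09742905952948758 0.39086999619436547
probe_pivot [382.4, 15.8] [0.63618614 0.19859802 0.101     ] 0.82
[0.63535121 0.19858136] 0.0008350883116832829 -3.2493379906234696
shift [0.0341 0.0517 0.1   ] turn 0.37 tool x yaw 30.28 j6 1.257
```

View pics/wrist3.png

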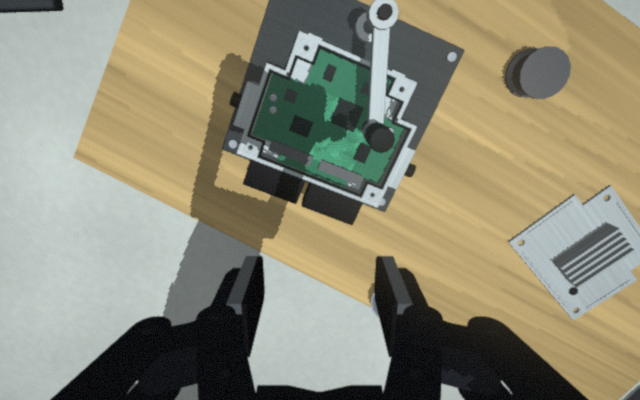

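carry_out:
  targets:
    - [0.15,0.034,0.052,0.095,0]
    - [0.15,0.034,0.052,0.095,0]
    - [0.15,0.034,0.052,0.095,0]
    - [0.15,0.034,0.052,0.095,0]
    - [0.15,0.034,0.052,0.095,0]
    - [0.15,0.034,0.052,0.095,0]

```text
time_s: 7.83
tcp_pos: [0.5519, 0.1522, 0.2061]
orientation: [-3.033, -0.819, -0.002]
contact_force: [-0.4, -0.2, 0.3]
width: 0.573
```

Run:
```python
from h import *
o=obs()
P=[cap('wrist','wrist4')]
for n in ['probe_knob']:
  for r in nets.pinpoint(n,P[0])[:2]:
    k=ray(P[0],r['xy'],.127 if 'kn' in n else .101); print(n,r['xy'],k, r['score'])
    plan(k[0],k[1],.117,.522)
print(proj(P[0],[.5515,.151,.127]),proj(P[0],[.637,.2005,.12]))
```

```text
{'time_s': 7.8333, 'joint_pos': [0.1462, 0.1283, 1.7641, 0.0005, 1.2482, 1.1892], 'qd': [0.0086, -0.0306, -0.0194, -0.0012, -0.0051, -0.0003], 'effort': [-0.3357, -33.4985, -28.5181, -0.02, 0.03, -0.0016], 'tcp_pos': [0.5519, 0.1522, 0.2061], 'orientation': [-3.0326, -0.8192, -0.0016], 'contact_force': [-0.3832, -0.245, 0.2811], 'torque': [0.0018, 0.0014, -0.0402], 'width': 0.5733}
probe_knob [318.3, 209.0] [0.5509692  0.15246111 0.127     ] 0.89
shift [-0.0017 -0.0008  0.0906] turn 0.36 tool x yaw 30.27 j6 1.189
[320.61788052 209.3921967 ] [321.21032765  48.41629503]
```

View pics/wrist4.png

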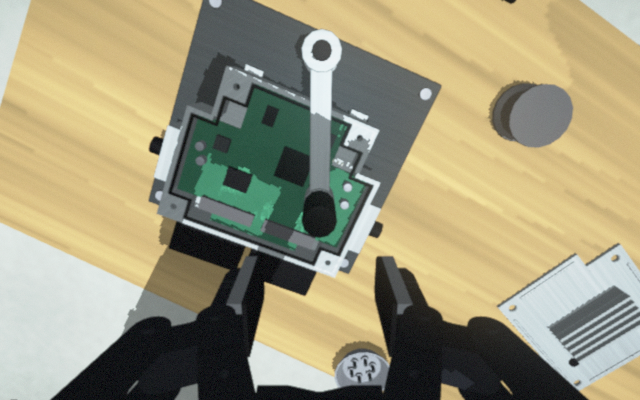

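carry_out:
  targets:
    - [0.15,0,-0.001,0.03,0]
    - [0.15,0,-0.001,0.06,0]
    - [0.15,0,-0.001,0.088,0]
    - [0.15,0,-0.001,0.088,0]
    - [0.15,0,-0.001,0.088,0]

```text
time_s: 8.35
tcp_pos: [0.5502, 0.1531, 0.1172]
orientation: [-3.032, -0.82, 0.002]
contact_force: [-0.1, -0.6, 0.5]
width: 0.571
```

Run:
```python
from h import *
o=obs();M=R.from_rotvec(o['orientation']).as_matrix()
pv=np.array([.637,.2005]);psi0=.523
k0=pv-.1*np.array([np.cos(psi0),np.sin(psi0)])
print(k0,o['tcp_pos'])
for dg in range(0,84,6):
    a=psi0+np.radians(dg);k=pv-.1*np.array([np.cos(a),np.sin(a)])
    d=M.T@np.array([*(k-k0),0]);print(dg,d.round(4),-dg)
```

```text
{'time_s': 8.35, 'joint_pos': [0.1484, 0.229, 1.829, 0.0001, 1.0852, 1.1907], 'qd': [-0.0034, -0.0334, -0.0551, -0.0001, -0.009, -0.0001], 'effort': [-0.0192, -35.222, -25.6161, -0.0034, 0.0432, 0.0001], 'tcp_pos': [0.5502, 0.1531, 0.1172], 'orientation': [-3.0323, -0.8204, 0.0024], 'contact_force': [-0.0521, -0.6457, 0.4601], 'torque': [-0.0105, -0.0191, -0.0044], 'width': 0.5706}
[0.55036754 0.15055186] [0.55016233 0.1530799  0.11719439]
0 [0. 0. 0.] 0
6 [ 0.0005  0.0105 -0.    ] -6
12 [ 0.0021  0.0208 -0.    ] -12
18 [ 0.0047  0.0309 -0.    ] -18
24 [ 0.0084  0.0407 -0.    ] -24
30 [ 0.0131  0.0501 -0.0001] -30
36 [ 0.0188  0.0589 -0.0001] -36
42 [ 0.0253  0.0671 -0.0001] -42
48 [ 0.0327  0.0745 -0.0001] -48
54 [ 0.0408  0.0811 -0.0001] -54
60 [ 0.0495  0.0869 -0.0001] -60
66 [ 0.0588  0.0917 -0.0001] -66
72 [ 0.0686  0.0955 -0.0002] -72
78 [ 0.0787  0.0982 -0.0002] -78
```

carry_out:
  targets:
    - [0.15,0.0005,0.0105,0,-6]
    - [0.15,0.002,0.021,0,-12]
    - [0.15,0.0047,0.031,0,-18]
    - [0.15,0.0084,0.0407,0,-24]
    - [0.15,0.0131,0.05,0,-30]
    - [0.15,0.0188,0.059,0,-36]
    - [0.15,0.0253,0.067,0,-42]
    - [0.15,0.0327,0.0745,0,-48]

```text
time_s: 9.02
tcp_pos: [0.6189, 0.1051, 0.121]
orientation: [2.43, 1.987, 0.006]
contact_force: [-0.4, 0.9, -0.4]
width: 0.575
```

Run:
```python
from h import *
o=obs()
P=[cap('wrist','wrist5')]
for r in nets.pinpoint('probe_knob',P[0])[:2]:
    k=ray(P[0],r['xy'],.127);print(k,r['score']); d=np.array([.637,.2005])-k[:2];print(np.hypot(*d),np.arctan2(d[1],d[0])-.151)
```

```text
{'time_s': 9.0167, 'joint_pos': [0.0562, 0.3307, 1.692, 0.0005, 1.1143, 0.2561], 'qd': [-0.0595, 0.2213, -0.2928, 0.0085, 0.0655, -1.3042], 'effort': [-0.4065, -43.0288, -27.8731, -0.2345, -0.3443, 0.8448], 'tcp_pos': [0.6189, 0.1051, 0.121], 'orientation': [2.4304, 1.9869, 0.0062], 'contact_force': [-0.4271, 0.9466, -0.3815], 'torque': [0.2381, 0.1277, 0.0361], 'width': 0.5747}
[0.60443348 0.10679879 0.127     ] 0.86
0.09919926798113962 1.085299454630248
```

View pics/wrist5.png

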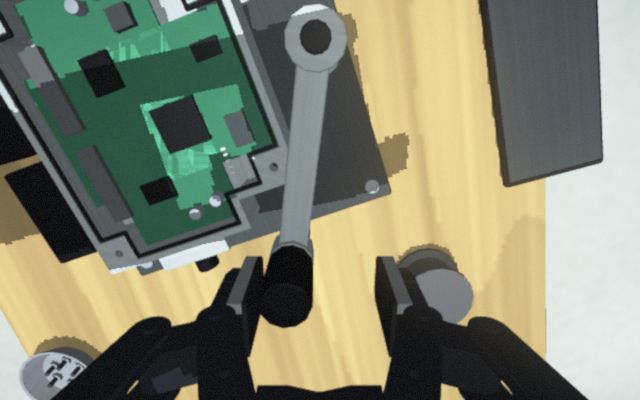

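carry_out:
  targets:
    - [0.15,0.0005,0.0105,0,-6]
    - [0.15,0.002,0.021,0,-12]
    - [0.15,0.0047,0.031,0,-18]
    - [0.15,0.0084,0.0407,0,-24]
    - [0.15,0.0131,0.05,0,-30]
    - [0.15,0.0188,0.059,0,-36]
    - [0.15,0.0188,0.059,0,-36]
    - [0.15,0.0188,0.059,0,-36]

```text
time_s: 9.78
tcp_pos: [0.6795, 0.1117, 0.1193]
orientation: [1.709, 2.633, 0.003]
contact_force: [-0.4, 0.1, 0.7]
width: 0.577
```

Run:
```python
from h import *
o=obs()
P=[cap('wrist','wrist6')]
for r in nets.pinpoint('probe_knob',P[0])[:2]:
    k=ray(P[0],r['xy'],.127);print(k,r['score']); d=np.array([.637,.2005])-k[:2];print(np.hypot(*d),np.arctan2(d[1],d[0])-.151)
```

```text
{'time_s': 9.7833, 'joint_pos': [0.0611, 0.4501, 1.5332, -0.0001, 1.1551, -0.3581], 'qd': [-0.0044, -0.0045, 0.0259, -0.0032, 0.0, -0.0057], 'effort': [0.054, -46.7556, -28.5809, 0.0148, -0.0517, -0.0665], 'tcp_pos': [0.6795, 0.1117, 0.1193], 'orientation': [1.7092, 2.6328, 0.0029], 'contact_force': [-0.4036, 0.1496, 0.6555], 'torque': [-0.0181, 0.005, 0.0188], 'width': 0.5774}
[0.66965313 0.10559109 0.127     ] 0.91
0.10036895734012279 1.7511580097412558
```

View pics/wrist6.png

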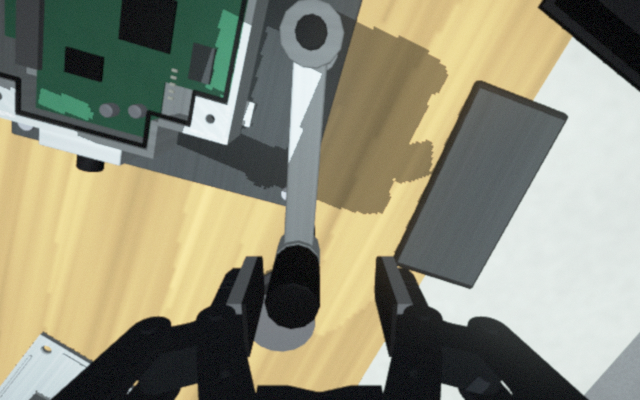

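carry_out:
  targets:
    - [0.15,0,-0.006,0,0]
    - [0.15,0,-0.006,-0.04,0]
    - [0.15,0,-0.006,-0.08,0]
    - [0.15,0,-0.006,-0.12,0]
    - [0.3,0,-0.006,-0.14,7]
    - [0.4,0,-0.006,-0.14,14]
    - [0.4,0,-0.006,-0.14,21]
    - [0.4,0,-0.006,-0.14,28]

```text
time_s: 10.55
tcp_pos: [0.6724, 0.1084, 0.2584]
orientation: [2.301, 2.137, 0.002]
contact_force: [0.3, -0.0, -0.2]
width: 0.701
```

Run:
```python
from h import *
o=obs()
plan(.554,-.208,.24,-.309)
```

```text
{'time_s': 10.55, 'joint_pos': [0.0569, 0.3142, 1.4432, -0.0001, 1.3828, 0.1306], 'qd': [-0.002, 0.014, 0.0179, -0.0014, 0.0006, 1.4489], 'effort': [0.013, -45.8672, -32.2616, -0.0002, -0.0334, -0.9659], 'tcp_pos': [0.6724, 0.1084, 0.2584], 'orientation': [2.3011, 2.1373, 0.0016], 'contact_force': [0.3498, -0.0284, -0.2274], 'torque': [0.0067, 0.0578, -0.0124], 'width': 0.7007}
shift [-0.3242 -0.0948  0.0182] turn -76.52 tool x yaw 85.77 j6 0.131
```

carry_out:
  targets:
    - [0.6,-0.324,-0.095,0.018,7]
    - [0.8,-0.324,-0.095,0.018,14]
    - [1,-0.324,-0.095,0.018,21]
    - [1,-0.324,-0.095,0.018,28]
    - [1,-0.324,-0.095,0.018,35]
    - [1,-0.324,-0.095,0.018,42]
    - [1,-0.324,-0.095,0.018,49]
    - [1,-0.324,-0.095,0.018,56]

```text
time_s: 11.22
tcp_pos: [0.5565, -0.2053, 0.2393]
orientation: [3.036, 0.808, -0.0]
contact_force: [0.6, -0.0, -0.4]
width: 0.998
```

carry_out:
  targets:
    - [1,0,0,0,7]
    - [1,0,0,0,14]
    - [1,0,0,0,21]
    - [1,0,0,0,28]
    - [1,0,0,0,35]
    - [1,0,0,0,42]
    - [1,0,0,0,47]
    - [1,0,0,0,47]

```text
time_s: 11.88
tcp_pos: [0.5575, -0.2037, 0.2392]
orientation: [-3.107, 0.463, 0.001]
contact_force: [0.1, -0.7, 0.5]
width: 1.001
```

Run:
```python
from h import *
o=obs()
P=[cap('wrist','wrist7')]
c=fit(P,det(P,HO),HO,[.554,-.208,-.31])
plan(c[0],c[1],.1,c[2])
```

```text
{'time_s': 11.8833, 'joint_pos': [-0.4684, 0.1447, 1.6818, -0.0001, 1.3156, 1.3981], 'qd': [0.0031, 0.0024, -0.0051, -0.0016, -0.0007, -0.1254], 'effort': [-0.0129, -36.6277, -30.529, 0.0018, -0.0063, 0.5194], 'tcp_pos': [0.5575, -0.2037, 0.2392], 'orientation': [-3.1073, 0.4628, 0.0009], 'contact_force': [0.0632, -0.6914, 0.4996], 'torque': [-0.0042, -0.0224, -0.043], 'width': 1.0007}
   0 hole_fl 0.85 [256.  210.4] res [-0.  -3.1]
   0 hole_fr 0.85 [383.9 210.4] res [0.6 0.8]
   0 hole_rl 0.7 [273.5 102. ] res [-0.8  0.3]
   0 hole_rr 0.6 [376.2 105.5] res [-0.8  0.2]
   0 cover_hump 0.8 [320.9 162.4] res [ 1.4 -0.3]
FIT [ 0.5531 -0.2061 -0.3288]
shift [-0.0043  0.0037  0.1392] turn 2.11 tool x yaw -16.73 j6 1.395
```

View pics/wrist7.png

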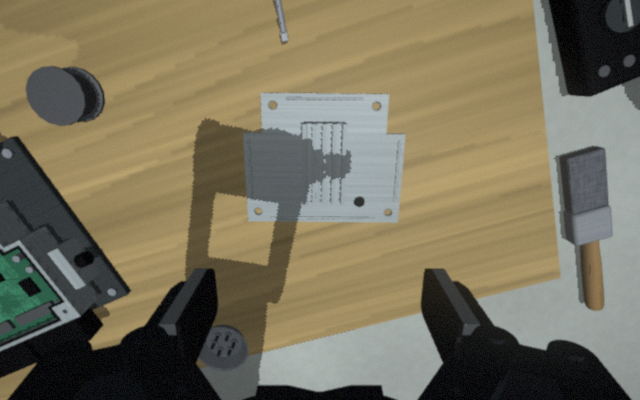

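carry_out:
  targets:
    - [1,-0.004,0.003,0.03,0.5]
    - [1,-0.004,0.003,0.06,0.5]
    - [1,-0.004,0.003,0.09,0.5]
    - [1,-0.004,0.003,0.12,0.5]
    - [1,-0.004,0.003,0.12,0.5]
    - [1,-0.004,0.003,0.12,0.5]

```text
time_s: 12.68
tcp_pos: [0.5521, -0.2047, 0.1172]
orientation: [-3.104, 0.471, 0.008]
contact_force: [0.1, -0.3, 0.2]
width: 1.003
```

```bash
cat >> h.py <<'E'
def refine(p,xy,rad=9,sat=True):
    """centroid of hole near xy: wood colour (saturated) inside aluminium"""
    im=p['pixels'].astype(float); x,y=map(lambda v:int(round(v)),xy)
    w=im[y-rad:y+rad+1,x-rad:x+rad+1]; m=(w.max(2)-w.min(2))/(w.max(2)+1)
    lo,hi=np.percentile(m,20),m.max(); b=(m>(lo+hi)/2).astype(np.uint8)
    n,l,st,c=cv2.connectedComponentsWithStats(b)
    if n<2: return None
    k=min(range(1,n),key=lambda k:np.hypot(*(c[k]-rad))-0*st[k,4])
    return c[k]+[x-rad,y-rad],st[k,4]
E
python3 - <<'E'
from h import *
o=obs()
P=[cap('wrist','wrist8')]
D=det(P,HO)
c=fit(P,D,HO,[.554,-.208,-.31])
E2=[]
for i,n,xy,s in D:
    if n.startswith('hole'):
        r=refine(P[0],proj(P[0],[c[0]+np.cos(c[2])*HO[n][0]-np.sin(c[2])*HO[n][1],c[1]+np.sin(c[2])*HO[n][0]+np.cos(c[2])*HO[n][1],.003]),10); print(n,r)
        if r: E2.append((i,n,r[0],1.))
c=fit(P,E2,{k:(v[0],v[1],.002) for k,v in HO.items()},c)
plan(c[0],c[1],.005,c[2])
E
```

```text
{'time_s': 12.6833, 'joint_pos': [-0.4742, 0.2658, 1.7833, -0.0, 1.0978, 1.3977], 'qd': [0.0008, -0.0468, -0.0683, 0.001, -0.0067, 0.0024], 'effort': [-0.0254, -36.8066, -25.6922, -0.0044, 0.0538, -0.002], 'tcp_pos': [0.5521, -0.2047, 0.1172], 'orientation': [-3.1044, 0.4709, 0.0079], 'contact_force': [0.0756, -0.2906, 0.1686], 'torque': [-0.0414, -0.0315, 0.0505], 'width': 1.0035}
   0 hole_fl 0.85 [228.5 261.1] res [ 0.9 -6.3]
   0 hole_fr 0.68 [410.  257.7] res [-0.3 -1.6]
   0 hole_rl 0.7 [245.8 108.3] res [-0.2 -0.4]
   0 hole_rr 0.72 [398.9 106.8] res [-2.8  2.2]
   0 cover_hump 0.8 [318.4 191.3] res [1.8 1.6]
FIT [ 0.5537 -0.2061 -0.3092]
hole_fl (array([230.72, 258.36]), np.int32(50))
hole_fr (array([412.53191489, 259.06382979]), np.int32(47))
hole_rl (array([246.8045977 , 110.62068966]), np.int32(87))
hole_rr (array([398.51190476, 111.41666667]), np.int32(84))
   0 hole_fl 1.0 [230.7 258.4] res [ 0.3 -0.2]
   0 hole_fr 1.0 [412.5 259.1] res [-0.4 -0.2]
   0 hole_rl 1.0 [246.8 110.6] res [0.2 0.2]
   0 hole_rr 1.0 [398.5 111.4] res [-0.1  0.1]
FIT [ 0.5517 -0.207  -0.3058]
shift [-0.0039  0.0016  0.1168] turn 0.26 tool x yaw -17.26 j6 1.398
```

View pics/wrist8.png

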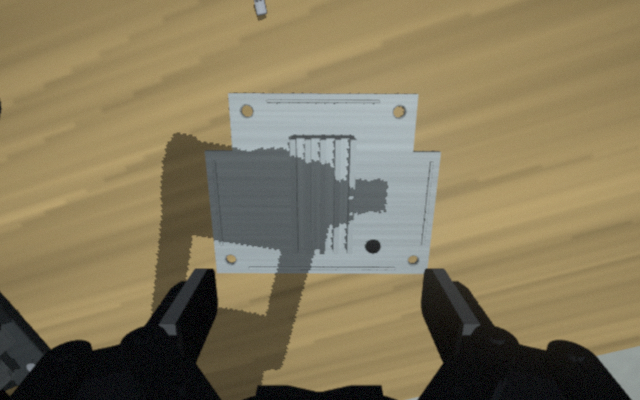

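carry_out:
  targets:
    - [1,-0.0035,0.0015,0.03,0.3]
    - [1,-0.0035,0.0015,0.06,0.3]
    - [1,-0.0035,0.0015,0.085,0.3]
    - [1,-0.0035,0.0015,0.1,0.3]
    - [1,-0.0035,0.0015,0.106,0.3]
    - [1,-0.0035,0.0015,0.106,0.3]
    - [1,-0.0035,0.0015,0.106,0.3]

```text
time_s: 13.57
tcp_pos: [0.551, -0.2065, 0.0144]
orientation: [3.104, -0.48, 0.003]
contact_force: [0.1, -0.5, 0.9]
width: 0.998
```

Run:
```python
from h import *
o=obs()
plan(.5517,-.207,.005,-.306)
cap('wrist','wrist9')
```

```text
{'time_s': 13.5667, 'joint_pos': [-0.4777, 0.4123, 1.822, -0.0, 0.9053, 1.3997], 'qd': [0.0011, -0.0185, -0.0166, -0.001, -0.0032, -0.0013], 'effort': [0.0054, -39.4883, -22.4807, -0.0011, 0.0453, -0.0002], 'tcp_pos': [0.551, -0.2065, 0.0144], 'orientation': [3.1041, -0.4796, 0.0029], 'contact_force': [0.1349, -0.5292, 0.8834], 'torque': [-0.0094, -0.0061, 0.0415], 'width': 0.9979}
shift [0.0008 0.0003 0.0094] turn -0.03 tool x yaw -17.57 j6 1.4
```

View pics/wrist9.png

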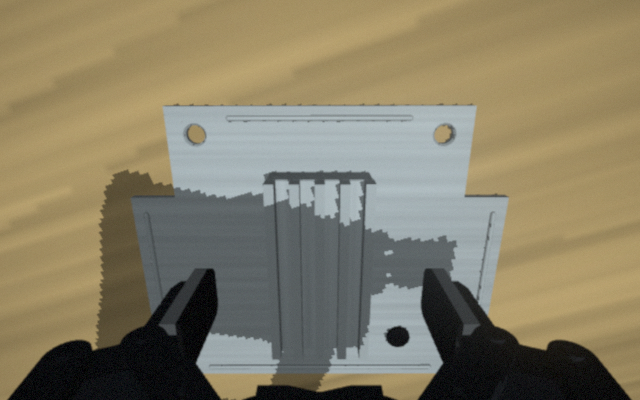

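carry_out:
  targets:
    - [1,0.0005,0,0.005,0]
    - [1,0.0005,0,0.009,0]
    - [0.3,0.0005,0,0.009,0]
    - [-0.2,0.0005,0,0.009,0]
    - [-0.4,0.0005,0,0.009,0]
    - [-0.4,0.0005,0,0.009,0]
    - [-0.4,0.0005,0,0.009,0]
    - [-0.4,0.0005,0,0.009,0]
  squeeze: 70

```text
time_s: 14.28
tcp_pos: [0.5511, -0.2065, 0.0048]
orientation: [3.104, -0.48, 0.002]
contact_force: [0.4, -1.5, 2.4]
width: 0.498
```

Run:
```python
from h import *
o=obs()
cap('wrist','wrist10')
```

```text
{'time_s': 14.2833, 'joint_pos': [-0.4777, 0.4286, 1.8223, -0.0, 0.8893, 1.3998], 'qd': [-0.0009, 0.0003, -0.0001, 0.0006, 0.0007, -0.0012], 'effort': [0.1558, -39.6293, -21.9809, 0.0313, 0.0504, -0.0005], 'tcp_pos': [0.5511, -0.2065, 0.0048], 'orientation': [3.1043, -0.4798, 0.002], 'contact_force': [0.4183, -1.5204, 2.4327], 'torque': [-0.0423, -0.0254, -0.0027], 'width': 0.4975}
```

View pics/wrist10.png

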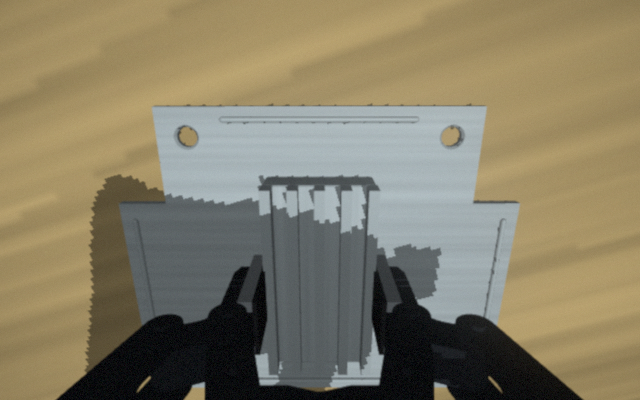

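carry_out:
  targets:
    - [-0.4,0,0,-0.005,0]
    - [-0.4,0,0,-0.015,0]
    - [-0.4,0,0,-0.035,0]
    - [-0.4,0,0,-0.06,0]
    - [-0.4,0,0,-0.09,0]
    - [-0.4,0,0,-0.12,0]
    - [-0.4,0,0,-0.15,0]
    - [-0.4,0,0,-0.18,0]

```text
time_s: 15.0
tcp_pos: [0.5494, -0.2055, 0.1853]
orientation: [-3.104, 0.48, 0.003]
contact_force: [0.2, -0.9, -3.1]
width: 0.497
```

Run:
```python
from h import *
o=obs()
p=cap('wrist','wrist11');p2=cap('top','top11')
e=fit([p2],[d for d in det([p2],TH) ],TH,[.535,.184,.15])
plan(.535,.185,.22,.148)
a=cv2.imread('pics/top11.png')[120:300,140:500]; cv2.imwrite('pics/top11c.png',cv2.resize(a,None,fx=2.2,fy=2.2,interpolation=2))
```

```text
{'time_s': 15.0, 'joint_pos': [-0.4776, 0.1804, 1.7461, 0.0, 1.217, 1.3998], 'qd': [-0.0004, -0.3896, -0.2703, -0.0002, 0.6538, -0.0009], 'effort': [0.1192, -37.5442, -29.7493, -0.0007, -0.2876, -0.0], 'tcp_pos': [0.5494, -0.2055, 0.1853], 'orientation': [-3.1041, 0.4796, 0.0027], 'contact_force': [0.2139, -0.917, -3.0513], 'torque': [-0.0601, -0.053, 0.0001], 'width': 0.4971}
   0 thread_fl 0.97 [226.2 239.6] res [0.  4.7]
   0 thread_fr 0.56 [277.7 237.2] res [ 0.4 -0.7]
   0 thread_rl 0.75 [230.  203.9] res [-1.2 -1.2]
   0 thread_rr 0.88 [265.3 197.1] res [0.5 0.1]
   0 ecu 0.57 [254.9 219.3] res [-2.   2.8]
   0 probe_pivot 0.91 [241.2 181.5] res [ 1.1 -0.9]
FIT [0.5315 0.1845 0.1232]
shift [-0.1309 -0.3679 -0.0378] turn -26.06 tool x yaw -17.58 j6 1.4
```

View pics/wrist11.png

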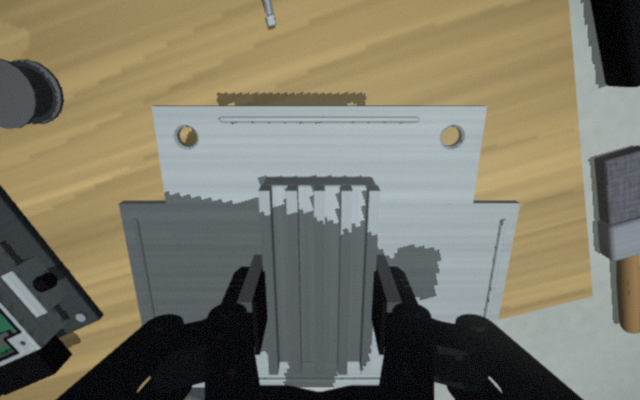

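View pics/top11c.png

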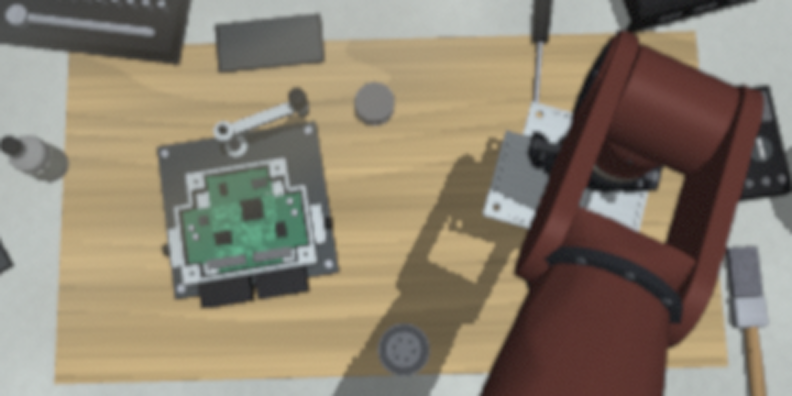

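```bash
cat >> h.py <<'E'
def TT(pos,rv):
    T=np.eye(4);T[:3,:3]=R.from_rotvec(rv).as_matrix();T[:3,3]=pos;return T
E
python3 - <<'E'
from h import *
o=obs();p=imaging.capture('wrist')
o=monitor.get_obs();p=imaging.capture('wrist')
C=np.linalg.inv(TT(o['tcp_pos'],o['orientation']))@np.array(p['world_from_camera']);print(C.round(4).tolist())
np.save('C.npy',C)
im=cv2.imread('pics/wrist4.png')
q=dict(world_from_camera=TT([.5519,.1522,.2061],[-3.0326,-.8192,-.0016])@C,intrinsics=p['intrinsics'])
e=[.535,.185,.14]
t=[]
for n,m in TH.items():
    if n[0]!='t':continue
    c,s=np.cos(e[2]),np.sin(e[2]);u=proj(q,[e[0]+c*m[0]-s*m[1],e[1]+s*m[0]+c*m[1],m[2]]);print(n,u.round(1))
    x,y=map(int,u.round());w=im[y-18:y+19,x-18:x+19];t.append(cv2.resize(w,(390,280),interpolation=0) if 0 else cv2.resize(w,(300,300),interpolation=0))
cv2.imwrite('pics/th4.png',np.vstack([np.hstack(t[:2]),np.hstack(t[2:])]))
E
```

```text
{'time_s': 15.4, 'joint_pos': [-0.4777, 0.1852, 1.7488, 0.0, 1.2133, 1.3999], 'qd': [-0.0003, 0.0015, -0.0104, -0.0003, -0.0021, -0.0001], 'effort': [0.0098, -39.4913, -31.1138, 0.0003, 0.009, 0.0], 'tcp_pos': [0.5485, -0.2051, 0.1811], 'orientation': [-3.1029, 0.4797, 0.0085], 'contact_force': [0.4692, 0.9558, -2.816], 'torque': [-0.0427, 0.0331, -0.0275], 'width': 0.4945}
[[-0.0006, -0.9464, -0.323, 0.0829], [1.0, -0.0007, 0.0002, 0.0], [-0.0004, -0.323, 0.9464, -0.1431], [0.0, 0.0, 0.0, 1.0]]
thread_fl [174.1 205. ]
thread_fr [328.5 261.2]
thread_rl [237.1  85.1]
thread_rr [360.5 136.3]
```

View pics/th4.png

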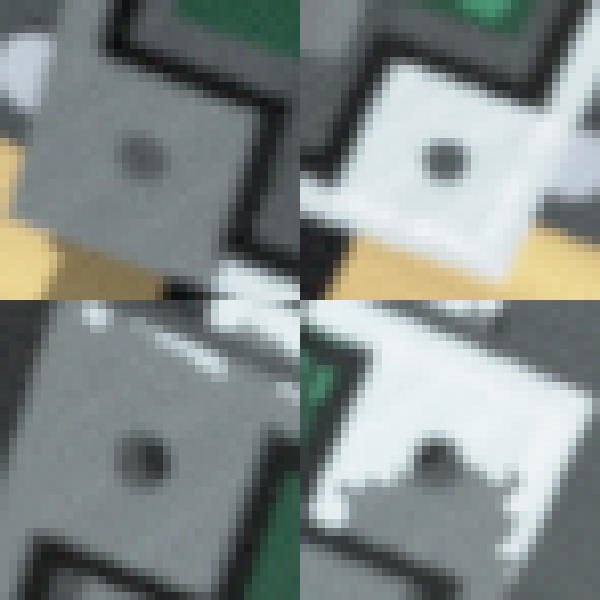

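```bash
cat >> h.py <<'E'
def dark(im,u,r=5,s=9):
    x,y=map(int,np.round(u));g=cv2.cvtColor(im,cv2.COLOR_BGR2GRAY).astype(float)
    w=g[y-s:y+s+1,x-s:x+s+1]; b=cv2.blur(w,(3,3)); b[:s-4]=999;b[s+5:]=999;b[:,:s-4]=999;b[:,s+5:]=999
    cy,cx=np.unravel_index(b.argmin(),b.shape)
    yy,xx=np.mgrid[:2*s+1,:2*s+1];dd=np.hypot(yy-cy,xx-cx);bg=np.median(w[(dd>4)&(dd<6)])
    m=np.clip(bg-w-6,0,None)*(dd<4.5)
    return np.array([(m*xx).sum()/m.sum()+x-s,(m*yy).sum()/m.sum()+y-s])
E
python3 - <<'E'
from h import *
C=np.load('C.npy');im=cv2.imread('pics/wrist4.png')
q=dict(world_from_camera=TT([.5519,.1522,.2061],[-3.0326,-.8192,-.0016])@C,intrinsics=[[359.7,0,319.0],[0,359.7,197.9],[0,0,1]])
e=[.535,.185,.14];D=[]
for n,m in TH.items():
    if n[0]!='t':continue
    c,s=np.cos(e[2]),np.sin(e[2]);u=proj(q,[e[0]+c*m[0]-s*m[1],e[1]+s*m[0]+c*m[1],m[2]]);D.append((0,n,dark(im,u),1))
e=fit([q],D,TH,e)
e4=fit([q],D,TH,[*e,0])
plan(e[0],e[1],.22,e[2])
E
```

```text
0 thread_fl 1 [173. 206.] res [ 0.1 -0.1]
   0 thread_fr 1 [327.4 262.4] res [-0.2  0. ]
   0 thread_rl 1 [236.4  86.3] res [-0.1  0.2]
   0 thread_rr 1 [359.3 138.1] res [ 0.2 -0.2]
FIT [0.5336 0.1853 0.1368]
   0 thread_fl 1 [173. 206.] res [ 0.1 -0.1]
   0 thread_fr 1 [327.4 262.4] res [-0.2  0.1]
   0 thread_rl 1 [236.4  86.3] res [-0.1  0.2]
   0 thread_rr 1 [359.3 138.1] res [ 0.2 -0.2]
FIT [5.336e-01 1.853e-01 1.368e-01 1.000e-04]
shift [-0.133  -0.3678 -0.0374] turn -25.41 tool x yaw -17.57 j6 1.4
```

carry_out:
  targets:
    - [-0.4,-0.005,-0.015,-0.01,-1]
    - [-0.4,-0.017,-0.045,-0.025,-4]
    - [-0.4,-0.03,-0.08,-0.038,-7]
    - [-0.4,-0.043,-0.117,-0.038,-10]
    - [-0.4,-0.056,-0.153,-0.038,-13]
    - [-0.4,-0.069,-0.19,-0.038,-16]
    - [-0.4,-0.082,-0.227,-0.038,-19]
    - [-0.4,-0.095,-0.264,-0.038,-22]

```text
time_s: 16.17
tcp_pos: [0.5388, 0.0767, 0.2224]
orientation: [-3.139, -0.126, 0.0]
contact_force: [0.3, 0.2, -3.6]
width: 0.5
```

Run:
```python
from h import *
obs();plan(.5336,.1853,.22,.1368)
```

```text
{'time_s': 16.1667, 'joint_pos': [0.0123, 0.0532, 1.8135, 0.0005, 1.2751, 1.5025], 'qd': [0.8736, 0.0822, -0.088, -0.0004, -0.0087, 0.2426], 'effort': [-3.2708, -35.0721, -30.7425, 0.0054, 0.2246, -0.1626], 'tcp_pos': [0.5388, 0.0767, 0.2224], 'orientation': [-3.1386, -0.1262, 0.0003], 'contact_force': [0.3433, 0.1783, -3.5579], 'torque': [0.0111, -0.0543, -0.0181], 'width': 0.5001}
shift [ 0.0036 -0.1086  0.0024] turn -3.23 tool x yaw 4.61 j6 1.503
```

carry_out:
  targets:
    - [-0.4,0.001,-0.033,0,-1]
    - [-0.4,0.002,-0.06,0,-2]
    - [-0.4,0.003,-0.08,0,-3]
    - [-0.4,0.003,-0.095,0,-3.3]
    - [-0.4,0.003,-0.1,0,-3.3]
    - [-0.4,0.003,-0.1,0,-3.3]
    - [-0.4,0.003,-0.1,0,-3.3]

```text
time_s: 16.75
tcp_pos: [0.5346, 0.174, 0.2221]
orientation: [3.134, 0.213, -0.001]
contact_force: [0.1, -1.1, -3.2]
width: 0.498
```

Run:
```python
from h import *
o=obs();plan(.5336,.1853,.22,.1368)
p=cap('wrist','wrist12')
# cover pose in tool from rear holes
```

```text
{'time_s': 16.75, 'joint_pos': [0.1902, 0.0927, 1.7721, -0.0008, 1.2774, 1.6256], 'qd': [-0.0239, -0.0008, 0.0021, -0.0021, -0.0037, -0.0013], 'effort': [0.7017, -35.8094, -31.7425, 0.0793, 0.0026, 0.0072], 'tcp_pos': [0.5346, 0.174, 0.2221], 'orientation': [3.1335, 0.2128, -0.0009], 'contact_force': [0.1312, -1.0716, -3.185], 'torque': [-0.0673, -0.0164, 0.0545], 'width': 0.4983}
shift [ 0.0006 -0.0114  0.002 ] turn -0.07 tool x yaw 7.77 j6 1.626
```

View pics/wrist12.png

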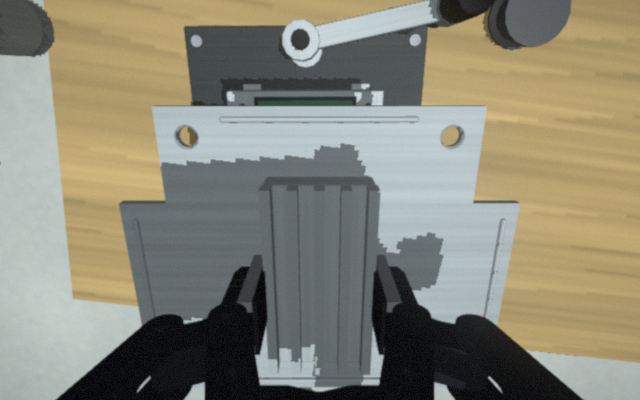

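Run:
```python
from h import *
C=np.load('C.npy');im=cv2.imread('pics/wrist12.png')
q=dict(world_from_camera=C,intrinsics=[[359.7,0,319.0],[0,359.7,197.9],[0,0,1]])
t=[]
for x,y in [(186,135),(453,135)]: t.append(cv2.resize(im[y-20:y+21,x-20:x+21],(390,390),interpolation=0))
cv2.imwrite('pics/h12.png',np.hstack(t))
for x,y in [(.058,.053),(.058,-.053)]: print(proj(q,[x,-y,.0008]),proj(q,[x,-y,.0048]))
```

```text
[186.66325995 140.76406617] [190.04417696 139.08570397]
[451.02793511 140.58220235] [447.64729683 138.90872489]
```

View pics/h12.png

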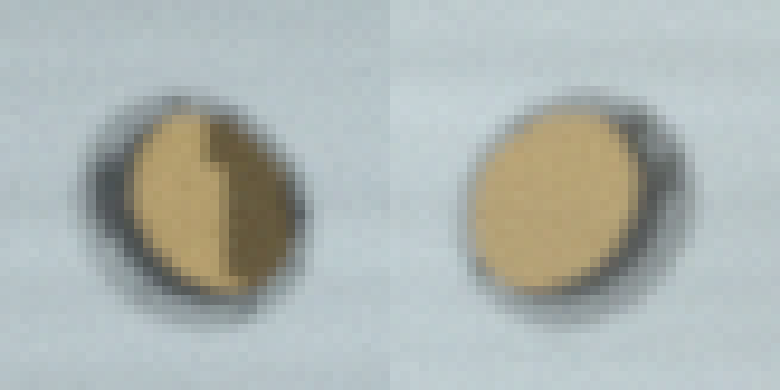

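Run:
```python
from h import *
obs();plan(.5320,.1851,.10,.1368)
```

```text
{'time_s': 16.8, 'joint_pos': [0.1893, 0.0926, 1.7722, -0.0007, 1.2773, 1.6256], 'qd': [-0.0145, -0.0016, 0.0006, 0.0049, -0.0033, 0.0029], 'effort': [0.5363, -35.8006, -31.7123, 0.0423, 0.0054, 0.0004], 'tcp_pos': [0.5347, 0.1735, 0.2221], 'orientation': [3.1338, 0.2113, -0.0007], 'contact_force': [0.2713, -0.7206, -3.3648], 'torque': [-0.0504, -0.0621, -0.0118], 'width': 0.4963}
shift [-0.0011 -0.0119  0.1221] turn -0.12 tool x yaw 7.71 j6 1.626
```

Translate laterally first, then down.

carry_out:
  targets:
    - [-0.4,-0.001,-0.006,0,0]
    - [-0.4,-0.001,-0.012,0,0]
    - [-0.4,-0.001,-0.012,0.025,0]
    - [-0.4,-0.001,-0.012,0.055,0]
    - [-0.4,-0.001,-0.012,0.085,0]
    - [-0.4,-0.001,-0.012,0.105,0]
    - [-0.4,-0.001,-0.012,0.115,0]
    - [-0.4,-0.001,-0.012,0.115,0]

```text
time_s: 17.47
tcp_pos: [0.5298, 0.1852, 0.1041]
orientation: [3.134, 0.211, -0.01]
contact_force: [-0.8, -0.7, -3.1]
width: 0.497
```

Run:
```python
from h import *
import time
obs();imaging.capture('wrist');imaging.capture('wrist');imaging.capture('wrist');imaging.capture('wrist')
obs();plan(.5320,.1851,.10,.1368);cap('wrist','wrist13')
```

```text
{'time_s': 17.4667, 'joint_pos': [0.2112, 0.2306, 1.8557, 0.0001, 1.0619, 1.6477], 'qd': [0.0013, -0.0418, -0.0471, -0.0027, 0.0276, -0.0025], 'effort': [-0.1178, -38.601, -28.9872, -0.0002, -0.2893, 0.0017], 'tcp_pos': [0.5298, 0.1852, 0.1041], 'orientation': [3.1337, 0.2106, -0.0102], 'contact_force': [-0.7524, -0.6993, -3.0619], 'torque': [-0.0532, 0.0156, 0.0129], 'width': 0.4967}
{'time_s': 17.6667, 'joint_pos': [0.2115, 0.2255, 1.8498, 0.0, 1.0619, 1.6476], 'qd': [0.0012, -0.0061, -0.0038, 0.0007, 0.0001, -0.0024], 'effort': [0.0053, -37.2615, -27.3807, 0.0001, 0.0407, 0.0007], 'tcp_pos': [0.5343, 0.1863, 0.1095], 'orientation': [-3.1338, -0.2114, -0.0068], 'contact_force': [0.2726, -0.9075, -2.6924], 'torque': [0.0043, 0.0369, 0.0059], 'width': 0.4972}
shift [-0.0025  0.0009  0.0095] turn -0.12 tool x yaw 7.72 j6 1.648
```

View pics/wrist13.png

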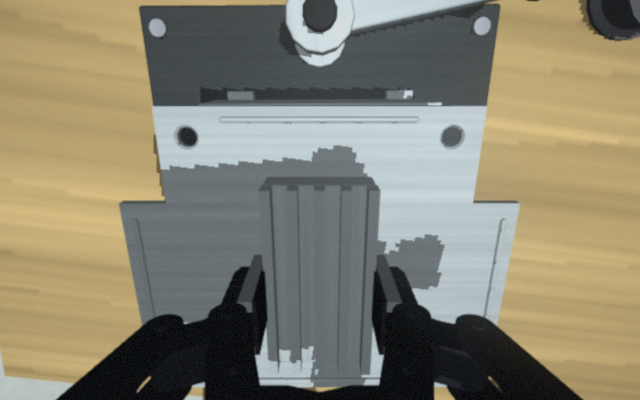

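carry_out:
  targets:
    - [-0.4,-0.001,0.0005,0.005,0]
    - [-0.4,-0.002,0.001,0.01,0]
    - [-0.4,-0.0025,0.001,0.015,0]
    - [-0.4,-0.0025,0.001,0.019,0]
    - [-0.4,-0.0025,0.001,0.021,0]
    - [-0.4,-0.0025,0.001,0.022,0]
    - [-0.4,-0.0025,0.001,0.022,0]
    - [-0.4,-0.0025,0.001,0.022,0]

```text
time_s: 18.38
tcp_pos: [0.53, 0.1846, 0.0852]
orientation: [3.134, 0.212, -0.0]
contact_force: [-0.1, -0.5, -3.9]
width: 0.495
```

Run:
```python
from h import *
obs();imaging.capture('wrist');imaging.capture('wrist');imaging.capture('wrist')
obs();plan(.5320,.1851,.0738,.1368);p=cap('wrist','wrist14')
im=cv2.imread('pics/wrist14.png');t=[]
for x,y in [(186,135),(453,135)]: t.append(cv2.resize(im[y-20:y+21,x-20:x+21],(390,390),interpolation=0))
cv2.imwrite('pics/h14.png',np.hstack(t))
e=[.5336,.1853,.1368]
for n in ['thread_rl','thread_rr']:
    m=TH[n];c,s=np.cos(e[2]),np.sin(e[2]);print(proj(p,[e[0]+c*m[0]-s*m[1],e[1]+s*m[0]+c*m[1],m[2]]))
```

```text
{'time_s': 18.3833, 'joint_pos': [0.2101, 0.2539, 1.8688, -0.0, 1.019, 1.6461], 'qd': [0.0001, -0.005, -0.0036, -0.0002, 0.0004, -0.0004], 'effort': [0.0024, -38.161, -26.9869, -0.0001, 0.0146, 0.0], 'tcp_pos': [0.53, 0.1846, 0.0852], 'orientation': [3.1344, 0.2117, -0.0001], 'contact_force': [-0.1025, -0.5497, -3.8676], 'torque': [-0.0467, -0.0443, 0.0402], 'width': 0.4955}
{'time_s': 18.5333, 'joint_pos': [0.2101, 0.2534, 1.8685, 0.0, 1.0191, 1.646], 'qd': [0.0007, -0.001, 0.0005, 0.0003, 0.0006, -0.0005], 'effort': [-0.0002, -38.2671, -27.1255, -0.0001, 0.0034, 0.0], 'tcp_pos': [0.5302, 0.1847, 0.0855], 'orientation': [-3.1343, -0.2117, -0.0009], 'contact_force': [-0.2354, -0.2508, -3.4232], 'torque': [0.0161, -0.0095, -0.0346], 'width': 0.4974}
shift [ 0.0018 -0.0002  0.0117] turn -0.11 tool x yaw 7.73 j6 1.646
[207.87465405 122.74837272]
[429.25478592 122.19026911]
```

View pics/h14.png

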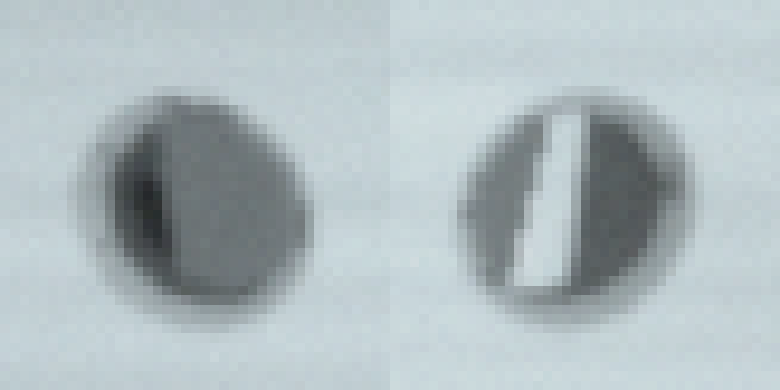

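Run:
```python
from h import *
C=np.load('C.npy');K=[[359.7,0,319.0],[0,359.7,197.9],[0,0,1]]
def cam(pos,rv): return dict(world_from_camera=TT(pos,rv)@C,intrinsics=K)
# wrist2
im=cv2.imread('pics/wrist2.png');q=cam([.4976,.1775,.3008],[-.4628,3.1057,-.0001]);e=[.5336,.1853,.1368]
D=[]
for n,m in TH.items():
    if n[0]!='t':continue
    c,s=np.cos(e[2]),np.sin(e[2]);u=proj(q,[e[0]+c*m[0]-s*m[1],e[1]+s*m[0]+c*m[1],m[2]]);D.append((0,n,dark(im,u),1));print(u)
fit([q],D,TH,e);fit([q],D,TH,[*e,0])
t=[]
for i,n,u,_ in D:
    x,y=map(int,u.round());t.append(cv2.resize(im[y-12:y+13,x-12:x+13],(190,190),interpolation=0))
i4=cv2.imread('pics/wrist4.png');t2=[]
for x,y in [(216,13),(426,94)]:t2.append(cv2.resize(i4[max(y-13,0):max(y-13,0)+26,x-13:x+13],(190,190),interpolation=0))
i14=cv2.imread('pics/wrist14.png')
cv2.imwrite('pics/x14.png',np.vstack([np.hstack(t),np.hstack(t2+t2)]))
```

```text
[390.59977418 146.21446271]
[257.37617533 124.86974857]
[352.65132028 238.94414702]
[264.16387598 226.03596966]
   0 thread_fl 1 [390.8 146.8] res [ 0.3 -0.3]
   0 thread_fr 1 [257.5 125.6] res [ 0.4 -0.2]
   0 thread_rl 1 [353.  239.5] res [ 0.3 -0.2]
   0 thread_rr 1 [267.3 225.1] res [-2.5  1.4]
FIT [0.5339 0.186  0.1388]
   0 thread_fl 1 [390.8 146.8] res [-0.1 -0.2]
   0 thread_fr 1 [257.5 125.6] res [1.  0.1]
   0 thread_rl 1 [353.  239.5] res [ 0.2 -0.7]
   0 thread_rr 1 [267.3 225.1] res [-2.   0.9]
FIT [ 0.5344  0.1864  0.1385 -0.0028]
```

View pics/x14.png

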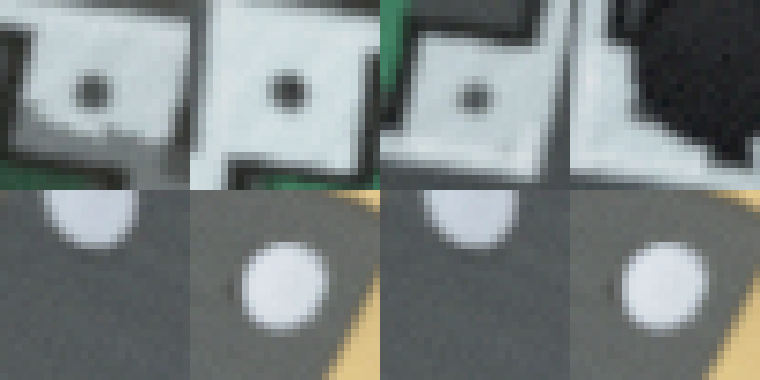

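View pics/wrist14.png

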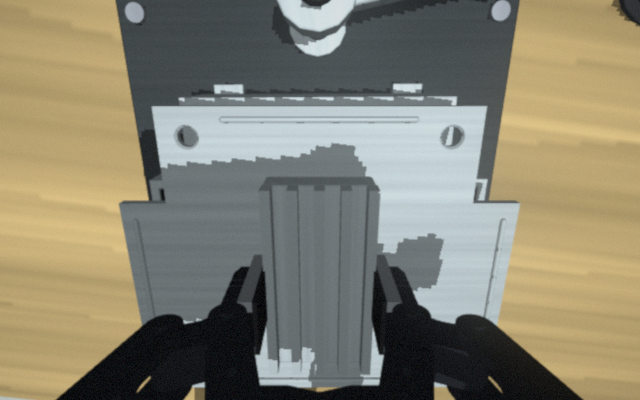

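Run:
```python
from h import *
im=cv2.imread('pics/wrist14.png');t=[]
for x,y in [(152,106),(487,106),(121,202),(518,202)]:
    t.append(cv2.resize(im[y-10:y+11,x-10:x+11],(378,273),interpolation=0) if 0 else cv2.resize(im[y-10:y+11,x-10:x+11],(294,294),interpolation=0))
cv2.imwrite('pics/c14.png',np.vstack([np.hstack(t[:2]),np.hstack(t[2:])]))
```

```text
(no output)
```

View pics/c14.png

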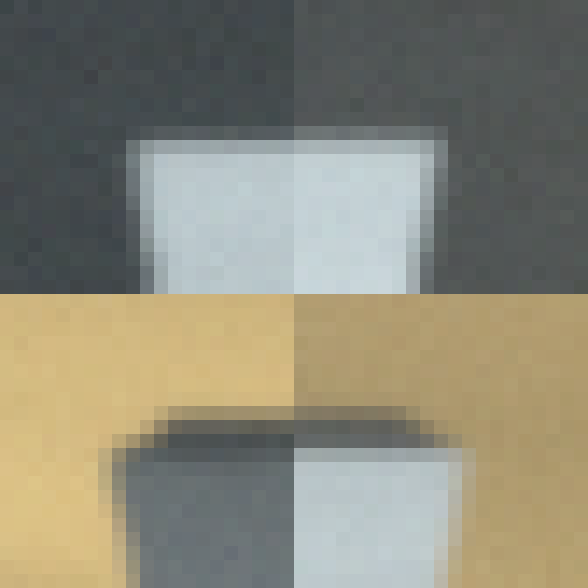

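Run:
```python
from h import *
C=np.load('C.npy');K=np.array([[359.7,0,319.0],[0,359.7,197.9],[0,0,1]])
# cover frame: top plane z=.004, z up
ob=np.array([[.07,.065,.004],[.07,-.065,.004],[.03,.085,.004],[.03,-.085,.004],[.058,.053,.004],[.058,-.053,.004]])
px=np.array([[151.5,105.6],[486.4,105.6],[118.7,203],[519.7,203],[186.2,136.1],[452.2,136.1]])
ok,rv,tv=cv2.solvePnP(ob,px,K,None)
T=TT(tv.ravel(),rv.ravel()); pr=cv2.projectPoints(ob,rv,tv,K,None)[0][:,0];print((pr-px).round(1).tolist())
G=C@T;print('cover in tool',G.round(4).tolist())
# fixed level fit: x,y,yaw,z
def f(x):
    c,s=np.cos(x[2]),np.sin(x[2]);P=[[x[0]+c*a-s*b,-(x[1]+s*a+c*b),x[3]-z] for a,b,z in ob]
    return (np.array([proj(dict(world_from_camera=C,intrinsics=K),p) for p in P])-px).ravel()
r=least_squares(f,[0,0,0,.005],x_scale=[.01,.01,.1,.01]);print(r.x.round(4),r.fun.round(1))
f3=lambda x:f([*x,.0048]);r=least_squares(f3,[0,0,0]);print(r.x.round(4),r.fun.round(1))
```

```text
[[0.2, -0.1], [0.1, -0.1], [-0.2, -0.3], [0.1, -0.3], [-0.0, 0.4], [-0.2, 0.4]]
cover in tool [[1.0, 0.0004, 0.0049, 0.0017], [0.0004, -1.0, -0.0011, 0.0001], [0.0049, 0.0011, -1.0, 0.0043], [0.0, 0.0, 0.0, 1.0]]
[ 0.0017 -0.0001 -0.0006  0.0045] [ 0.1 -0.1  0.3 -0.1 -0.1 -0.3 -0.1 -0.4 -0.   0.4 -0.1  0.4]
[ 0.0017 -0.0001 -0.0006] [ 0.4 -0.  -0.  -0.1  0.2 -0.4 -0.4 -0.5  0.2  0.4 -0.4  0.3]
```

carry_out:
  targets:
    - [-0.4,0.0009,-0.0002,0.003,-0.1]
    - [-0.4,0.0018,-0.0004,0.006,-0.15]
    - [-0.4,0.0018,-0.0004,0.009,-0.15]
    - [-0.4,0.0018,-0.0004,0.011,-0.15]
    - [-0.4,0.0018,-0.0004,0.012,-0.15]
    - [-0.4,0.0018,-0.0004,0.012,-0.15]
    - [-0.4,0.0018,-0.0004,0.012,-0.15]
    - [-0.4,0.0018,-0.0004,0.012,-0.15]

```text
time_s: 19.25
tcp_pos: [0.5318, 0.1853, 0.0733]
orientation: [-3.134, -0.216, -0.0]
contact_force: [0.2, -0.4, -4.1]
width: 0.495
```

Run:
```python
from h import *
obs();imaging.capture('wrist');imaging.capture('wrist');imaging.capture('wrist')
obs();plan(.5320,.1853,.0735,.1375);p=cap('wrist','wrist15');imaging.capture('top');cap('top','top15');cap('scene','scene15')
C=np.linalg.inv(np.load('C.npy'))
im=cv2.imread('pics/wrist15.png');t=[]
for x,y in [(186,135),(453,135)]: t.append(cv2.resize(im[y-20:y+21,x-20:x+21],(390,390),interpolation=0))
cv2.imwrite('pics/h15.png',np.hstack(t))
a=cv2.imread('pics/scene15.png')[200:300,310:440]; cv2.imwrite('pics/scene15c.png',cv2.resize(a,None,fx=5,fy=5,interpolation=2))
```

```text
{'time_s': 19.25, 'joint_pos': [0.2106, 0.275, 1.869, -0.0, 0.9974, 1.6438], 'qd': [0.0017, -0.0031, -0.0015, -0.001, -0.0017, 0.0006], 'effort': [0.0012, -38.6806, -26.613, 0.0, 0.0097, -0.0], 'tcp_pos': [0.5318, 0.1853, 0.0733], 'orientation': [-3.1341, -0.216, -0.0003], 'contact_force': [0.1818, -0.4335, -4.0667], 'torque': [0.0386, 0.0369, -0.0027], 'width': 0.4954}
{'time_s': 19.4, 'joint_pos': [0.2106, 0.2748, 1.8689, -0.0001, 0.9975, 1.6438], 'qd': [-0.0002, -0.0001, 0.001, 0.001, 0.0021, -0.0007], 'effort': [-0.0004, -38.7691, -26.7046, 0.0, 0.0013, -0.0], 'tcp_pos': [0.5318, 0.1853, 0.0734], 'orientation': [-3.1342, -0.216, -0.0006], 'contact_force': [0.1198, -0.6483, -3.1471], 'torque': [0.003, 0.0143, -0.0253], 'width': 0.4967}
shift [ 0.0002 -0.     -0.0001] turn 0.0 tool x yaw 7.88 j6 1.644
```

View pics/h15.png

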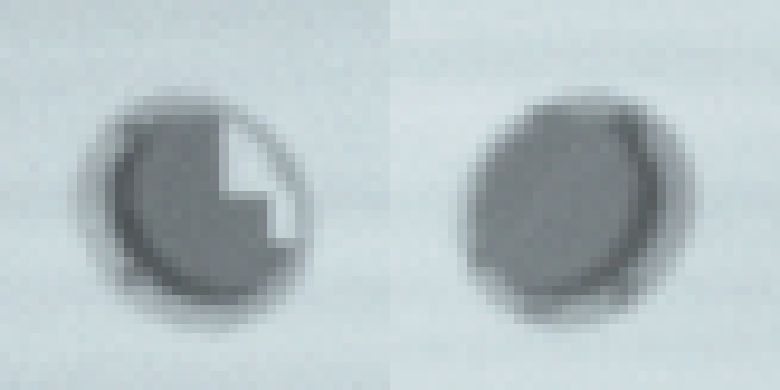

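View pics/wrist15.png

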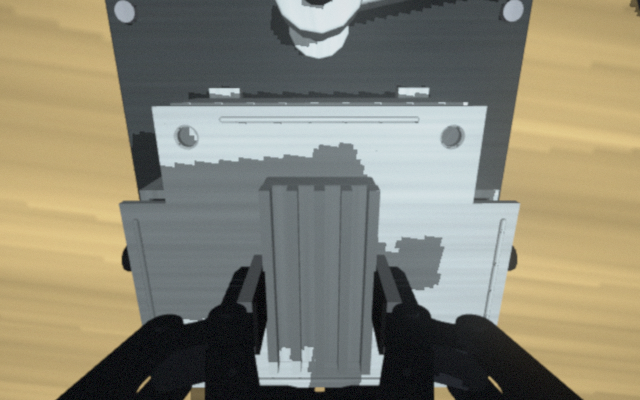

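View pics/scene15c.png

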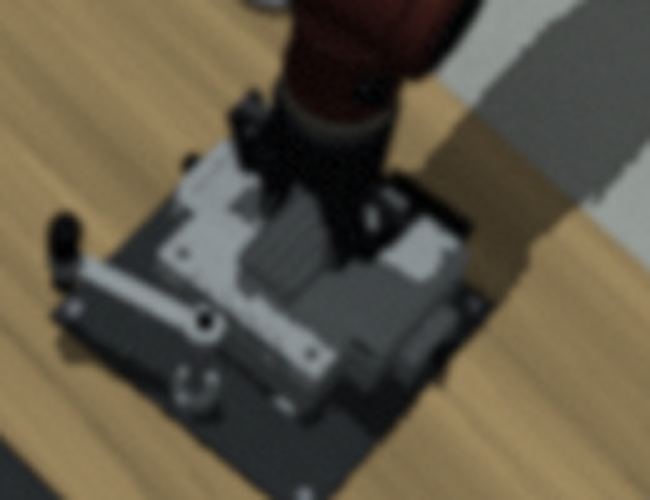

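Run:
```python
from h import *
C=np.load('C.npy');K=[[359.7,0,319.0],[0,359.7,197.9],[0,0,1]]
cam=lambda pos,rv:dict(world_from_camera=TT(pos,rv)@C,intrinsics=K)
q4=cam([.5519,.1522,.2061],[-3.0326,-.8192,-.0016]);q=cam([.5318,.1853,.0734],[-3.1342,-.216,-.0006])
def bolt(f,x,y):
    g=cv2.imread(f)[...,0].astype(float);w=g[max(0,y-13):y+14,x-13:x+14];m=(w>150).astype(np.uint8)
    n,l,s,c=cv2.connectedComponentsWithStats(m);k=1+s[1:,4].argmax();return c[k]+[x-13,max(0,y-13)]
b4=bolt('pics/wrist4.png',426,94)
for z in (.010,.013,.016):
    X=ray(q4,b4,z);print(z,X,proj(q,X))
print('now',bolt('pics/wrist15.png',513,12),bolt('pics/wrist15.png',124,12))
e=[.5337,.1855,.1375]
for m in [(.07,.065,.054),(.07,-.065,.054)]:
    c,s=np.cos(e[2]),np.sin(e[2]);print(proj(q,[e[0]+c*m[0]-s*m[1],e[1]+s*m[0]+c*m[1],m[2]]))
im=cv2.imread('pics/wrist15.png');cv2.imwrite('pics/e15.png',cv2.resize(im[85:125,440:500],None,fx=10,fy=10,interpolation=0))
```

```text
0.01 [0.65862482 0.10262412 0.01      ] [511.43535581  10.6509943 ]
0.013 [0.65831311 0.10343058 0.013     ] [512.70607331  10.08159627]
0.016 [0.65800141 0.10423705 0.016     ] [514.01602411   9.49461812]
now [512.82317073  10.07012195] [123.96261682  10.98753894]
[170.39496306 101.70740988]
[467.54548512 101.54365438]
```

View pics/e15.png

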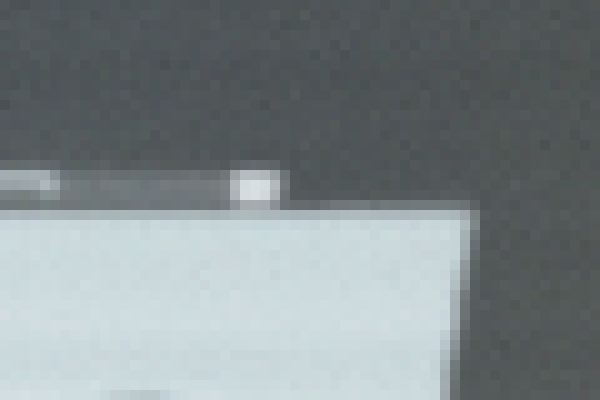

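Run:
```python
from h import *
obs();print(bot.job_done())
```

```text
{'time_s': 19.6, 'joint_pos': [0.2106, 0.2749, 1.869, -0.0, 0.9975, 1.6439], 'qd': [-0.0004, 0.0003, 0.0012, 0.0016, -0.0021, -0.0008], 'effort': [-0.0009, -38.8202, -26.7383, -0.0, -0.0001, -0.0], 'tcp_pos': [0.5317, 0.1852, 0.0733], 'orientation': [-3.1342, -0.2159, -0.0002], 'contact_force': [-1.1882, -0.5756, -3.205], 'torque': [0.0445, -0.0108, 0.0342], 'width': 0.4985}
the job is handed in; nothing more can be done
None
```

The probe arm is swung clear and the cover is held still above the housing. I handed the job in at 19.6 s.

- **Probe arm:** I swung it to the unit's right, to about 1.75 rad. The picture shows the probe clear of the housing and of the cover's place.
- **Cover:** I gripped it by the hump at 70 N and lifted it. It is held the right way round, with its underside about 15 mm above the rim. It was level within about 0.3° when measured 12 mm higher; the last tool reading shows no tilt beyond that. The last force reading was essentially just the cover's weight.
- **Alignment:** At the last reading the tool was within 0.3 mm of the computed target. One frame bolt and a housing rim corner appeared within about 1 pixel of where the measured poses predict.
- **Not checked:** I could not see the threads through the rear holes. The wrist camera looks through them at a slant, and the front holes are hidden. That the threads show through the holes therefore rests on the measured poses of the cover and the housing. Two separate wrist-camera views put the housing within about 1 mm of each other.

No other object was touched in any move. I did not compare their positions afterwards.

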